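Load a cartridge in the toggle-clamped test nest

ROBOT

A 6-joint arm with a two-finger parallel gripper is mounted at the origin on the work surface. World frame = base frame: x ahead of the robot, y to its left, z up, the work surface at z = 0. Lengths are in m, angles in rad, forces in N, time in s.
With the tool pointing down it reaches from about 0.35 to 0.85 m from the base axis. Payload 8.1 kg.
Tool frame: the origin (TCP) lies midway between the tips of the shut fingers; the grasp point (between the pads) lies 19 mm behind it (r.pinch_z is the distance from the TCP to the grasp point, in m); z points along the fingers, y is the line along which they close (so a half turn about z gives the same grasp; the last joint's range is limited). The gripper opens to 85 mm and grips with 20 to 120 N. Pads are 22 mm wide; open, the fingers measure 114 mm over their backs; the gripper's body (76 mm by 85 mm) begins 54 mm behind the grasp point. The pads swing forward as they close: fully open they stand 13 mm farther back than shut.
Start: joints at [1.082, 0.13, 1.488, -0, 1.523, -0.085], TCP at [0.236, 0.552, 0.231] pointing down, gripper open.
Joint ranges: [-2.96, 2.96], [-0.89, 2.26], [0.02, 2.5], [-1.34, 4.48], [0, 2.73], [-2.66, 2.66]. Speed limits (rad/s): [2.39, 2.39, 2.79, 3.14, 3.14, 3.14].

INTERFACE

Orientations are given as a unit quaternion [w, x, y, z].
In Python, from rig import r gives the robot as it stands. The module is installed in compiled form; this text tells all that it offers.
- The arm moves only by the tool apply_moves, never from a script. Its argument "motion" is a list of rows, each a list of 6 numbers: the shift along the tool's x, y, z as a fraction of full scale, then the turn, a rotation vector about the tool's x, y, z as a fraction of full scale. In form: [[x, y, z, ax, ay, az], ...]. A call has 1 to 8 rows; each row shifts and turns the commanded pose from where the row before left it, along the tool's axes as they then stand; what a row does not reach is not made up. Full scale, the value 1, is 0.04 m for a shift and 90 degrees for a turn. A row lasts 1/8 s, in which the tool goes at most 62.5 mm and 10.7 degrees, less where a joint would pass 70% of its speed; a pose out of reach is approached as far as the arm can. A call with a number of a shift or a turn outside -1 to 1 is refused whole. A call with a gripper value outside its range is refused whole. "hand" is the opening, from 0 (shut) to 1 (fully open), set as the call begins (left out, the last holds). The fingers move at their own pace and stop on an object; "newtons" is the grip in N (left out, the last holds). Time passes only in rows, so rows that do not move let the fingers close. It gives the time, the measured TCP pose, the force, the opening and the grip force at its end, in the units of the state.
- r.state(): the state, without advancing time (a new reading comes with each control period).
- r.get_image(name): name is "scene" or "side" or "wrist"; returns a dict with "image" (480x640x3 uint8, blue, green, red), "intrinsics" (3x3 intrinsics, pixels), "dist" ([k1, k2, p1, p2, k3] as OpenCV has them; the pictures are not rectified), "rvec" (rotation vector, rad) and "tvec" (3), from world to camera coordinates, as OpenCV has them. Camera axes: x right, y down, z forward; pixel columns grow to the right and rows downward; lengths in m; the calibration is good to about 2 mm. A picture is of the moment at which its call begins. There is no depth.
- r.hand_in(): hands the job in; it is judged then, once.
The state is a dict: "time": time; "qpos": joint angles; "qvel": joint speeds; "effort": joint torques, N m; "tcp_pos": TCP position; "tcp_rot": TCP orientation; "force": force on the tool from outside, world axes, zero at the start; "moment": the same for the moment, N m; "width": finger opening in m; "grasp_force": force on a finger pad.
Only numpy, scipy, OpenCV 4.12 (cv2) and the standard library are available. Lean on these libraries where they do the work, as an engineer would, in place of code of your own. Each camera call takes 0.05 s, during which the arm holds its last target. There are 200 camera calls.

TASK

Swing the red-handled toggle clamp on the test nest fully back, then take the green-headed cartridge out of the blue rack, lay it down flat on its broad side on the black mat and let go. Take it again by its white tail half, lay it flat in the nest with its green head between the cheeks at the clamp end, let go, and swing the clamp over centre so that its pad holds the head down. Do not drop the cartridge, and leave the orange-headed cartridge, the bottle, the beaker and the tip box where they are.

Things in the scene. Friction and masses are not known exactly. Their poses are not given: they have to be found in the camera images.
- green_cartridge: Loose square-edged bar 150 mm long, 44 wide, 30 thick, about 0.2 kg: white with amber windows on its broad sides, the last 44 mm (head end) green. Origin: centre of its tail end face. z runs along it from tail to head, y across its width, x through its thickness. It starts standing, tail down, in either slot of the rack.
- green_cartridge_mid (a point): The middle of the green-headed cartridge, 75 mm from its tail end; axes as the body.
- green_cartridge_head (a point): Centre of the green head's end face, 150 mm from the tail end; axes as the body.
- orange_cartridge: A second cartridge of the same shape with an orange head, standing in the other slot. Bystander: leave it there.
- rack: Fixed blue block, 70 mm (x) by 200 mm (y) by 70 mm high, on a 90 by 210 mm foot. Origin: centre of its underside. Two slots 34 by 48 mm (x by y), 65 mm deep, floor 5 mm above the bench, at y = -55 and +55 mm; a cartridge stands 85 mm out of its slot, its width along the rack's y.
- mat: Fixed black rubber mat, 220 mm (x) by 120 mm (y), 3 mm thick, flat on the bench between rack and nest. Origin: centre of its underside.
- nest: Fixed test nest. Origin on the bench under the cradle's midline; x along the cradle to the clamp end, y across, z up. Aluminium base x -145 to 115 mm, 110 wide, 16 thick. Grey cradle floor 36 mm wide, top z = 40. Head stop: face x = 24, top z = 66. Tail lip: face x = -134, top z = 50, 30 wide. Clamp bracket: x 42 to 90, 40 wide, top z = 106.
- nest_seat (a point): Where the cartridge's middle belongs: nest x = -55 mm, y = 0, z = 55 mm; axes as the nest. Two blue cheeks, 50 mm apart inside, run from nest x = -56 to 22 mm and flare outward at the top, to z = 83 mm, |y| = 40 mm. Fingers do not fit between cheeks and cartridge: hold it by the tail half (nest x below -56 mm).
- clamp (a joint): Clamp lever angle, rad, about a pivot at nest x = 66 mm, z = 95 mm, axis along y. 0: shut, arm level towards nest -x, handle upright. Grows as the handle goes back to nest +x and the arm rises, to 1.75: fully back, arm just past upright. An over-centre spring drives it to the nearer end (middle 0.9; about 3 N at the handle). On the cartridge the pad rests at about 0.07.
- clamp_grip (a point): In the red round handle, 85 mm from the pivot. The handle is 20 mm thick and reaches 105 mm from the pivot; at joint 0 it is upright, its tip 200 mm above the bench. Axes: z along the handle outward, x away from the pad arm.
- clamp_pad (a point): Underside of the black rubber pad (22 mm across), 82 mm along the arm from the pivot and 31 mm below the arm's midline. The arm is a 14 mm square steel bar reaching 90 mm from the pivot; fully back it stands almost upright and can be pushed over from the far side.
- bottle: Loose amber bottle, 60 mm across, 150 mm high, origin under its centre. Bystander.
- beaker: Loose glass beaker, 70 mm across, 90 mm high, origin under its centre. Bystander.
- tip_box: Loose grey and blue tip box, 80 by 120 mm, 54 mm high, origin under its centre. Bystander.
There are look-alikes about, which are no part of the job. Leave any pink look-alike of the green_cartridge alone.

How it is judged:
On the way, in this order (a step that is already met when the one before it is completed fails the run):
1. the clamp is swung fully back (value of joint clamp above 1.5 rad), for 0.2 s.
2. the green-headed cartridge lies flat on its broad side on the mat, let go ((angle between green_cartridge's own x axis and vertical below 0.12 rad or angle between green_cartridge's own x axis and vertical above 3.02 rad) and height (world z) of green_cartridge_mid below 0.026 m and horizontal distance between green_cartridge_mid and mat below 0.09 m and contact force between the fingers and green_cartridge below 0.2 N and linear speed of green_cartridge below 0.05 m/s), for 0.2 s.
3. the cartridge lies in the nest with its head at the clamp end, let go, the clamp still back (x of green_cartridge_mid in the frame of nest between -0.064 and -0.046 m and y of green_cartridge_mid in the frame of nest between -0.009 and 0.009 m and z of green_cartridge_mid in the frame of nest between 0.049 and 0.061 m and angle between the z axis of green_cartridge and the x axis of nest, either way round below 0.12 rad and angle between the x axis of green_cartridge and the z axis of nest, either way round below 0.12 rad and x of green_cartridge_head in the frame of nest above 0 m and contact force between the fingers and green_cartridge below 0.2 N and linear speed of green_cartridge below 0.05 m/s and value of joint clamp above 1.2 rad), for 0.2 s.
At the end, for the whole second after the job is handed in: The green-headed cartridge lies flat in the nest, head at the clamp end (middle within 9 mm of the seat along and across, 6 mm in height, within 0.12 rad), released and at rest, with the clamp down on it (joint between 0.03 and 0.14 rad); the orange-headed cartridge still stands in its slot (x of green_cartridge_mid in the frame of nest between -0.064 and -0.046 m and y of green_cartridge_mid in the frame of nest between -0.009 and 0.009 m and z of green_cartridge_mid in the frame of nest between 0.049 and 0.061 m and angle between the z axis of green_cartridge and the x axis of nest, either way round below 0.12 rad and angle between the x axis of green_cartridge and the z axis of nest, either way round below 0.12 rad and x of green_cartridge_head in the frame of nest above 0 m and value of joint clamp between 0.03 and 0.14 rad and linear speed of green_cartridge below 0.05 m/s and contact force between the fingers and green_cartridge below 0.2 N and distance of orange_cartridge from where it was at the start of the episode below 0.03 m and angle between orange_cartridge's own z axis and vertical below 0.15 rad); the robot touches nothing.
It fails at once if the orange-headed cartridge is moved by more than 30 mm (distance of orange_cartridge from where it was at the start of the episode above 0.03 m).
It fails at once if the bottle, beaker or tip box is moved by more than 30 mm or tipped (distance of any of bottle, beaker, tip_box from where it was at the start of the episode above 0.03 m or angle between any of bottle, beaker, tip_box's own z axis and vertical above 0.4 rad).
It fails at once if the green-headed cartridge is dropped (falls free faster than 1 m/s) (contact force between the fingers and green_cartridge below 0.1 N and linear speed of green_cartridge above 1 m/s).
It also fails if it takes over 72 s, if anything falls off the work surface, if the arm or the gripper's body presses on something with over 40 N, if the wrist force passes 120 N, or if a joint passes its speed limit or range.

## Working session

There is one attempt and no reset: what is moved stays moved. The work goes in short steps, Python scripts to look and compute and a tool call to move; the robot and the scene stay as the last step left them, time stands still between calls to the robot, and variables do not carry over. Pictures are saved under pics/ and viewed, at most 10 in all, crops included, and the job is handed in when it is done.

Besides the shell and the picture viewer there is one more tool, called after ">>>" as name(argument=value, ...), one argument or row to a line, values as JSON. apply_moves: Moves the arm, as the interface text tells. Its arguments: {"type":"object","properties":{"motion":{"type":"array"},"hand":{"type":"number"},"newtons":{"type":"number"}},"required":["motion"]}

```bash
mkdir -p pics
cat > h.py <<'E'
import numpy as np, cv2
from rig import r
from scipy.spatial.transform import Rotation as R
def cam(n): return r.get_image(n)
def ray(c,uv):
    p=cv2.undistortPoints(np.array([[uv]],float),c['intrinsics'],np.array(c['dist']))[0,0]
    M=cv2.Rodrigues(np.array(c['rvec'],float))[0]; o=-M.T@np.array(c['tvec']).ravel()
    d=M.T@np.array([p[0],p[1],1.]); return o,d/np.linalg.norm(d)
def onz(c,uv,z):
    o,d=ray(c,uv); return o+d*(z-o[2])/d[2]
def tri(c1,u1,c2,u2):
    a,d=ray(c1,u1);b,e=ray(c2,u2)
    s=np.linalg.lstsq(np.c_[d,-e],b-a,rcond=None)[0]
    p,q=a+s[0]*d,b+s[1]*e; return (p+q)/2,np.linalg.norm(p-q)
def proj(c,P):
    return cv2.projectPoints(np.array(P,float).reshape(-1,3),np.array(c['rvec'],float),np.array(c['tvec'],float),c['intrinsics'],np.array(c['dist']))[0][:,0]
def rot(): 
    q=r.state()['tcp_rot']; return R.from_quat([q[1],q[2],q[3],q[0]])
E
python3 - <<'E'
from h import *
s=r.state();print(s,r.pinch_z)
for n in ['scene','side','wrist']:
    c=cam(n);cv2.imwrite(f'pics/{n}0.png',c['image']);print(n,ray(c,(320,240)))
    np.save(f'{n}0.npy',c,allow_pickle=True)
E
```

```text
{'time': 0.0, 'qpos': array([ 1.08163415e+00,  1.31197691e-01,  1.48924245e+00, -3.26043572e-06,
        1.52298269e+00, -8.53768667e-02]), 'qvel': array([-1.54812224e-03,  7.57014040e-05,  4.37971776e-04, -1.10460725e-03,
        1.76364656e-04, -2.59111260e-04]), 'effort': array([-9.24827436e-04, -5.69384730e+01, -5.00561678e+01, -2.88409146e-04,
        1.41371108e-02, -4.62810931e-05]), 'tcp_pos': array([0.23545925, 0.55129275, 0.23024283]), 'tcp_rot': array([-2.57713907e-04,  2.00523742e-01,  9.79688415e-01, -8.78047601e-04]), 'force': array([0.2828019 , 0.53457643, 0.21792103]), 'moment': array([-0.00287095,  0.01530209,  0.00154849]), 'grasp_force': 0.0, 'width': 0.08543167710335109} 0.0187
scene (array([ 1.99529551, -0.00302401,  1.31401166]), array([-0.75344745,  0.02863949, -0.6568841 ]))
side (array([-0.0524231 , -0.60062869,  0.81077638]), array([ 0.5976609 ,  0.54243985, -0.59039009]))
wrist (array([0.17458035, 0.57773294, 0.37262513]), array([ 0.24530578, -0.09249758, -0.96502294]))
```

View pics/scene0.png

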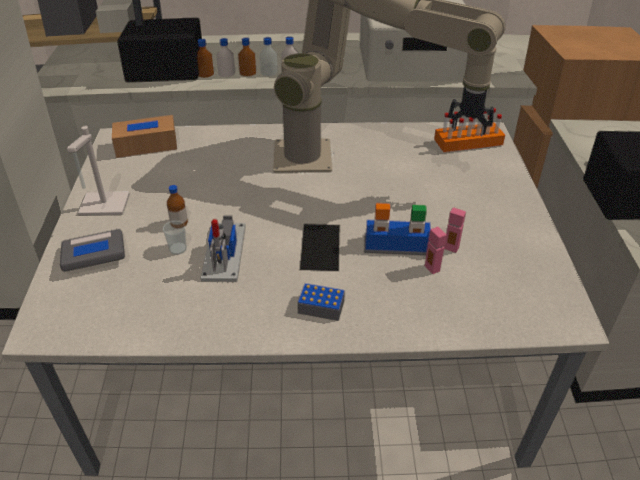

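View pics/side0.png

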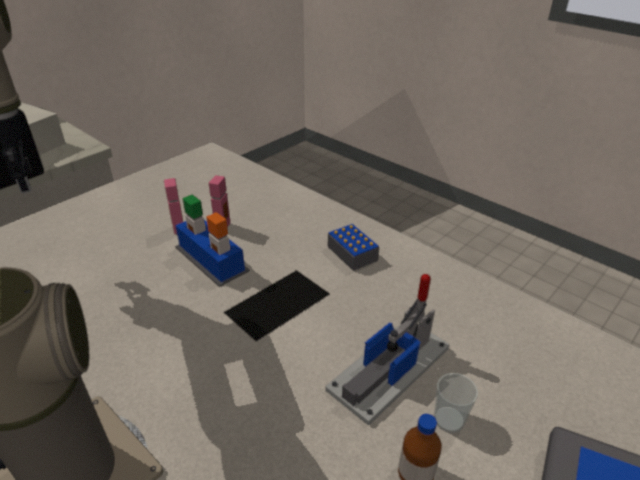

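The scene shows green at (418,214) and orange at (382,212) in the blue rack. Two pink look-alikes stand at (437,250) and (456,230), the nest is at (225,250) with its red handle at (215,228), and the mat is at (321,247). The side view shows green at (193,205), the nest at (390,360) and the handle at (425,287). I choose the green head in the rack and check it in close crops.

Run:
```python
from h import *
L=lambda n:np.load(f'{n}0.npy',allow_pickle=True).item()
a,b=L('scene'),L('side')
k1=cv2.resize(a['image'][185:325,150:350],None,fx=3.9,fy=3.9,interpolation=cv2.INTER_CUBIC)[:546]
k1=cv2.resize(a['image'][180:300,150:350],(500,300),interpolation=cv2.INTER_CUBIC)
k1b=cv2.resize(a['image'][190:290,350:470],(300,300),interpolation=cv2.INTER_CUBIC)[:, :300]
k2=cv2.resize(b['image'][265:425,315:475],(300,300),interpolation=cv2.INTER_CUBIC)
k3=cv2.resize(b['image'][165:345,160:340],(300,300),interpolation=cv2.INTER_CUBIC)
cv2.imwrite('pics/crop1.png',np.vstack([np.hstack([k1,k1b]),np.hstack([np.zeros((300,200,3),np.uint8),k2,k3])]))
def masks(c,n):
    h=cv2.cvtColor(c['image'],cv2.COLOR_BGR2HSV)
    M={'green':((45,100,40),(85,255,255)),'orange':((5,180,120),(14,255,255)),'red':((0,180,80),(4,255,255)),'blue':((108,160,40),(125,255,255)),'black':((0,0,0),(180,255,22))}
    out={}
    for k,(lo,hi) in M.items():
        m=cv2.inRange(h,lo,hi)
        cs,_=cv2.findContours(m,cv2.RETR_EXTERNAL,cv2.CHAIN_APPROX_NONE)
        for q in cs:
            if cv2.contourArea(q)>60:
                x,y,w,hh=cv2.boundingRect(q)
                if (n=='scene' and 180<y<330 and 150<x<480) or (n=='side' and y>150 and 150<x<480):
                    print(n,k,(x,y,w,hh),cv2.contourArea(q),cv2.boxPoints(cv2.minAreaRect(q)).round(0).tolist())
                    if k=='black':print(' poly',cv2.approxPolyDP(q,4,True)[:,0].tolist(),[onz(c,p,.003).round(3).tolist() for p in cv2.approxPolyDP(q,4,True)[:,0].astype(float)])
masks(a,'scene');masks(b,'side')
```

```text
scene green (411, 205, 15, 16) 187.5 [[411.0, 205.0], [425.0, 205.0], [425.0, 220.0], [411.0, 220.0]]
scene orange (376, 203, 14, 7) 66.5 [[376.0, 203.0], [389.0, 203.0], [389.0, 209.0], [376.0, 209.0]]
scene blue (299, 284, 45, 25) 611.0 [[299.0, 302.0], [302.0, 283.0], [343.0, 290.0], [340.0, 309.0]]
scene blue (227, 225, 9, 31) 118.5 [[226.0, 254.0], [231.0, 225.0], [238.0, 226.0], [233.0, 255.0]]
scene blue (366, 221, 64, 31) 1258.5 [[365.0, 248.0], [367.0, 220.0], [429.0, 223.0], [428.0, 251.0]]
side green (183, 195, 19, 23) 276.0 [[183.0, 197.0], [198.0, 194.0], [203.0, 216.0], [187.0, 219.0]]
side orange (207, 213, 19, 12) 112.5 [[207.0, 217.0], [220.0, 210.0], [225.0, 219.0], [212.0, 226.0]]
side blue (419, 415, 17, 19) 238.5 [[419.0, 415.0], [435.0, 415.0], [435.0, 433.0], [419.0, 433.0]]
side blue (389, 333, 31, 52) 731.0 [[386.0, 383.0], [400.0, 331.0], [421.0, 337.0], [407.0, 388.0]]
side blue (364, 324, 28, 41) 494.5 [[354.0, 351.0], [389.0, 323.0], [400.0, 336.0], [365.0, 365.0]]
side blue (330, 227, 47, 29) 558.0 [[329.0, 234.0], [343.0, 217.0], [377.0, 245.0], [362.0, 262.0]]
side blue (177, 222, 67, 59) 1609.0 [[168.0, 235.0], [192.0, 207.0], [252.0, 260.0], [228.0, 287.0]]
side black (227, 273, 100, 67) 2826.5 [[227.0, 312.0], [305.0, 261.0], [326.0, 294.0], [248.0, 345.0]]
 poly [[326, 293], [303, 277], [300, 283], [300, 275], [294, 273], [227, 312], [256, 339]] [[0.619, -0.011, 0.003], [0.624, 0.068, 0.003], [0.603, 0.058, 0.003], [0.625, 0.079, 0.003], [0.62, 0.095, 0.003], [0.42, 0.109, 0.003], [0.41, 0.0, 0.003]]
```

View pics/crop1.png

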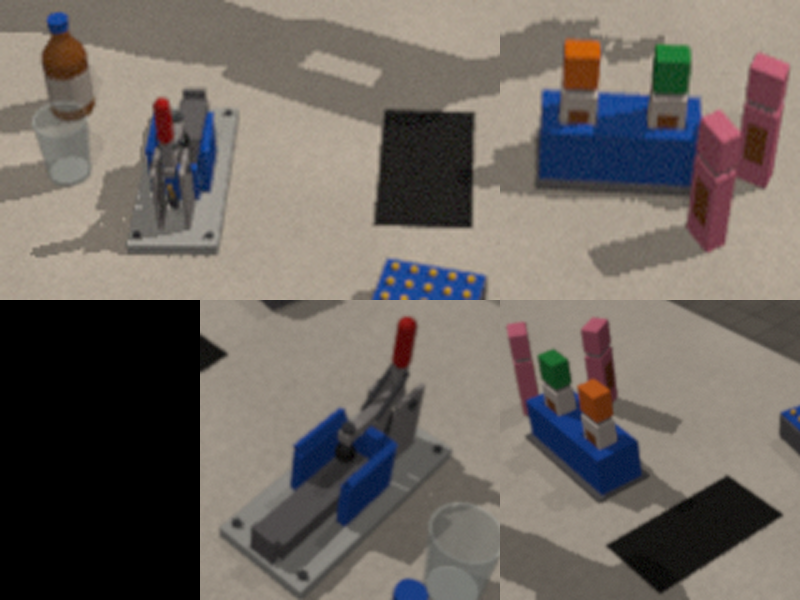

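The crops confirm the choice: green head in the rack slot at +y (scene (418,213)), white tail below it. The pinks stand free beside the rack. The clamp is shut, with its handle upright and the clamp end toward world +x.

Run:
```python
from h import *
L=lambda n:np.load(f'{n}0.npy',allow_pickle=True).item()
a,b=L('scene'),L('side')
A=lambda x,y:(150+x/2.5,180+y/2.5)
A2=lambda x,y:(350+(x-500)/2.5,190+y/3)
B=lambda x,y:(315+(x-200)/1.875,265+(y-300)/1.875)
B2=lambda x,y:(160+(x-500)*.6,165+(y-300)*.6)
P=lambda n,v:print(n,np.round(v,4))
for n,p in dict(nearL=(128,244),nearR=(218,245),farR=(238,110)).items(): P('nest sc '+n,onz(a,A(*p),.016))
for n,p in dict(left=(221,531),bot=(303,588),right=(451,450)).items(): P('nest sd '+n,onz(b,B(*p),.016))
for n,p in dict(a=(386,110),b=(474,112),c=(472,226),d=(375,223)).items(): P('mat sc '+n,onz(a,A(*p),.003))
for n,p in dict(a=(609,545),b=(662,591),c=(781,514),d=(728,477)).items(): P('mat sd '+n,onz(b,B2(*p),.003))
P('handle',tri(a,A(163,99),b,B(407,319))[0]);
P('handle mid',tri(a,A(164,120),b,B(403,342))[0])
for n,p in dict(fl=(540,121),fr=(699,130)).items(): P('rack sc '+n,onz(a,A2(*p),.07))
for n,p in dict(gfl=(654,66),gfr=(690,66),gbl=(658,46),gbr=(691,47),ofl=(563,61),ofr=(601,61)).items(): P('head sc '+n,onz(a,A2(*p),.155))
for n,p in dict(l=(539,359),b=(552,367),r=(568,357),t=(557,350)).items(): P('head sd '+n,onz(b,B2(*p),.155))
for n,p in dict(l=(578,392),b=(590,402),r=(611,390),t=(597,380)).items(): P('ohead sd '+n,onz(b,B2(*p),.155))
print('bottle',onz(a,A(70,112),0),'cap',tri(a,A(58,18),b,(427,425)),'beaker',onz(a,A(69,175),0))
for n,p in dict(p1=(708,248),p2=(758,187)).items(): P('pink '+n,onz(a,A2(*p),0))
print(rot().as_matrix().round(3))
```

```text
nest sc nearL [ 0.6682 -0.3065  0.016 ]
nest sc nearR [ 0.6721 -0.1982  0.016 ]
nest sc farR [ 0.4203 -0.1889  0.016 ]
nest sd left [ 0.4094 -0.2006  0.016 ]
nest sd bot [ 0.4133 -0.3027  0.016 ]
nest sd right [ 0.663  -0.3143  0.016 ]
mat sc a [0.4098 0.0053 0.003 ]
mat sc b [0.417  0.1213 0.003 ]
mat sc c [0.6334 0.1066 0.003 ]
mat sc d [ 0.6251 -0.0111  0.003 ]
mat sd a [0.4177 0.1116 0.003 ]
mat sd b [ 0.4107 -0.0029  0.003 ]
mat sd c [ 0.6225 -0.0168  0.003 ]
mat sd d [0.6297 0.0951 0.003 ]
handle [ 0.6204 -0.2528  0.1977]
handle mid [ 0.6205 -0.2538  0.1671]
rack sc fl [0.5266 0.1952 0.07  ]
rack sc fr [0.546  0.3913 0.07  ]
head sc gfl [0.5454 0.3264 0.155 ]
head sc gfr [0.5464 0.3701 0.155 ]
head sc gbl [0.5131 0.3361 0.155 ]
head sc gbr [0.5156 0.3764 0.155 ]
head sc ofl [0.5348 0.2177 0.155 ]
head sc ofr [0.5359 0.2635 0.155 ]
head sd l [0.5049 0.3548 0.155 ]
head sd b [0.5048 0.323  0.155 ]
head sd r [0.5371 0.3284 0.155 ]
head sd t [0.538  0.3563 0.155 ]
ohead sd l [0.4907 0.2438 0.155 ]
ohead sd b [0.4869 0.2124 0.155 ]
ohead sd r [0.5249 0.2145 0.155 ]
ohead sd t [0.5275 0.2486 0.155 ]
bottle [ 0.39879974 -0.41659691  0.        ] cap (array([ 0.38589408, -0.41705617,  0.14484775]), np.float64(0.006862957766210691)) beaker [ 0.52493482 -0.40011398  0.        ]
pink p1 [0.6486 0.394  0.    ]
pink p2 [0.5587 0.4737 0.    ]
[[-0.92   0.393 -0.001]
 [ 0.393  0.92  -0.001]
 [ 0.    -0.001 -1.   ]]
```

>>> apply_moves(
  motion=[
    [0,0,-0.6,0,0,-0.086],
    [0,0,-0.6,0,0,-0.086],
    [0,0,-0.6,0,0,-0.085],
    [-0.4,-1,0,0,0,0],
    [-0.4,-1,0,0,0,0],
    [-0.4,-1,0,0,0,0],
    [-0.4,-1,0,0,0,0],
    [-0.4,-1,0,0,0,0],
  ],
  hand=0,
)

```text
time: 1.15
tcp_pos: [0.3159, 0.3503, 0.303]
tcp_rot: [-0.0, -0.0, 1.0, -0.0]
force: [0.3, -1.2, -0.1]
width: -0.0003
grasp_force: 0.0
```

>>> apply_moves(
  motion=[
    [-0.4,-1,0,0,0,0],
    [-0.4,-1,0,0,0,0],
    [-0.4,-1,0,0,0,0],
    [-0.4,-1,0,0,0,0],
    [-0.4,-1,0,0,0,0],
    [-0.4,-1,0,0,0,0],
    [-0.4,-1,0,0,0,0],
    [-0.4,-1,0,0,0,0],
  ],
)

```text
time: 2.15
tcp_pos: [0.4439, 0.0304, 0.3032]
tcp_rot: [0.0, 0.0, 1.0, 0.0]
force: [0.9, 0.5, 0.4]
width: 0.0002
grasp_force: 0.0
```

>>> apply_moves(
  motion=[
    [-0.4,-1,0,0,0,0],
    [-0.4,-1,0,0,0,0],
    [-0.4,-1,0,0,0,0],
    [-0.4,-1,0,0,0,0],
    [-0.4,-1,0,0,0,0],
    [-0.4,-1,0,0,0,0],
    [-0.3,-1,0,0,0,0],
    [0,0,0,0,0,0],
  ],
)

```text
time: 3.15
tcp_pos: [0.5514, -0.2508, 0.3018]
tcp_rot: [-0.001, 0.002, 1.0, 0.0]
force: [0.2, 0.7, 0.6]
width: 0.0001
grasp_force: 0.0
```

Run:
```python
from h import *
s=r.state();print(s['time'],s['tcp_pos'],s['qpos'],s['width']);print(rot().as_matrix().round(3))
c=cam('wrist');np.save('w1.npy',c,allow_pickle=True);cv2.imwrite('pics/w1.png',c['image'])
print(ray(c,(320,240)))
```

```text
3.15 [ 0.55136794 -0.25078246  0.30179397] [-5.11168714e-01  1.29703235e-01  1.36168291e+00 -5.45373893e-04
  1.65215688e+00 -2.07886983e+00] 0.00010657580263577055
[[-1.     0.003 -0.002]
 [ 0.003  1.     0.   ]
 [ 0.002  0.    -1.   ]]
(array([ 0.48532292, -0.25033868,  0.44420988]), array([ 0.26021284,  0.01236023, -0.96547217]))
```

View pics/w1.png

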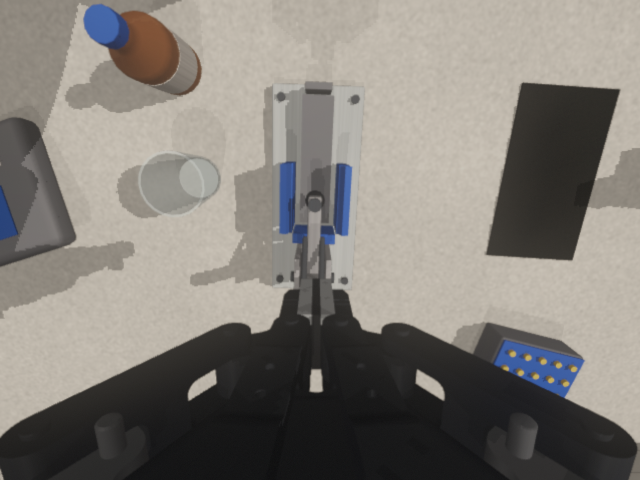

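The wrist view shows the nest tail at the top: base corners (274,85), (363,86), (352,289), lip (318,88), clamp pad (315,200). The mat is at the right, with corners (521,83), (619,90), (572,260), (487,254).

Run:
```python
from h import *
c=np.load('w1.npy',allow_pickle=True).item()
P=lambda n,v:print(n,np.round(v,4))
for p in [(274,85),(363,86),(352,289),(272,287)]: P('base',onz(c,p,.016))
for p in [(280,97),(354,99),(344,281),(280,279)]: P('hole',onz(c,p,.017))
for p in [(305,94),(332,94),(300,160),(333,160)]: P('floor',onz(c,p,.04))
for p in [(305,83),(331,83)]: P('lip',onz(c,p,.05))
P('pad',onz(c,(315,200),.09))
for p in [(521,83),(619,90),(572,260),(487,254)]: P('mat',onz(c,p,.003))
g=c['image'][:, :].astype(int)
for y in (110,130,150,170): print(y,c['image'][y,266:372:2].mean(1).astype(int).tolist())
```

```text
base [ 0.4119 -0.2989  0.016 ]
base [ 0.4133 -0.1943  0.016 ]
base [ 0.6708 -0.2008  0.016 ]
base [ 0.6674 -0.3108  0.016 ]
hole [ 0.4251 -0.2922  0.017 ]
hole [ 0.4276 -0.2046  0.017 ]
hole [ 0.6585 -0.2121  0.017 ]
hole [ 0.6553 -0.2994  0.017 ]
floor [ 0.4253 -0.2619  0.04  ]
floor [ 0.4254 -0.2318  0.04  ]
floor [ 0.497  -0.2686  0.04  ]
floor [ 0.4971 -0.2299  0.04  ]
lip [ 0.4158 -0.2615  0.05  ]
lip [ 0.4159 -0.2334  0.05  ]
pad [ 0.5368 -0.2511  0.09  ]
mat [ 0.4087 -0.002   0.003 ]
mat [0.4173 0.1175 0.003 ]
mat [0.6341 0.1035 0.003 ]
mat [ 0.625  -0.0147  0.003 ]
110 [138, 139, 135, 139, 176, 182, 181, 177, 177, 177, 138, 137, 139, 135, 138, 138, 140, 137, 127, 124, 125, 124, 124, 125, 125, 124, 124, 125, 125, 125, 124, 124, 124, 125, 169, 180, 177, 176, 177, 178, 177, 177, 176, 175, 179, 178, 177, 178, 173, 179, 184, 186, 184]
130 [140, 141, 141, 141, 176, 181, 180, 177, 176, 177, 147, 126, 127, 126, 137, 136, 137, 136, 125, 123, 123, 124, 123, 123, 123, 123, 123, 123, 123, 123, 123, 123, 124, 139, 177, 179, 175, 178, 176, 178, 177, 176, 176, 178, 179, 177, 178, 177, 174, 180, 185, 186, 183]
150 [139, 139, 137, 141, 176, 181, 180, 177, 176, 177, 142, 127, 126, 125, 125, 126, 136, 135, 122, 121, 121, 122, 122, 122, 122, 122, 122, 122, 122, 123, 122, 123, 124, 170, 180, 171, 166, 168, 169, 168, 167, 176, 178, 181, 179, 179, 178, 170, 178, 182, 182, 182, 182]
170 [136, 140, 143, 133, 135, 139, 137, 110, 99, 100, 97, 94, 94, 105, 79, 126, 135, 130, 121, 120, 120, 121, 115, 112, 96, 84, 83, 84, 90, 92, 92, 92, 98, 137, 136, 86, 68, 81, 75, 80, 118, 122, 121, 172, 179, 179, 174, 176, 184, 183, 183, 183, 188]
```

>>> apply_moves(
  motion=[
    [-0.2,-0.08,0.86,0,0,0],
    [-0.2,0,0.86,0,0,0],
    [-0.2,0,0.86,0,0,0],
    [-0.2,0,0.86,0,0,0],
    [0,0,0,0,0,0],
  ],
)

```text
time: 3.82
tcp_pos: [0.5817, -0.2491, 0.1621]
tcp_rot: [-0.003, -0.001, 1.0, 0.002]
force: [-0.6, -0.2, 0.4]
width: 0.0001
grasp_force: 0.0
```

>>> apply_moves(
  motion=[
    [-0.35,0,0.03,0,0,0],
    [-0.35,0,0.03,0,0,0],
    [-0.35,0,0.03,0,0,0],
    [-0.35,0,0.03,0,0,0],
    [-0.3,0,0.2,0,0,0],
    [-0.3,0,0.2,0,0,0],
    [-0.2,0,0.2,0,0,0],
    [0,0,0,0,0,0],
  ],
)

```text
time: 4.82
tcp_pos: [0.6715, -0.2507, 0.1352]
tcp_rot: [-0.001, -0.0, 1.0, 0.001]
force: [0.3, 0.2, 0.6]
width: 0.0002
grasp_force: 0.0
```

Run:
```python
from h import *
a=cam('side');b=cam('scene')
cv2.imwrite('pics/cl1.png',np.hstack([cv2.resize(a['image'][225:425,290:490],(400,400)),cv2.resize(b['image'][150:300,140:290],(400,400))]))
```

```text
(no output)
```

View pics/cl1.png

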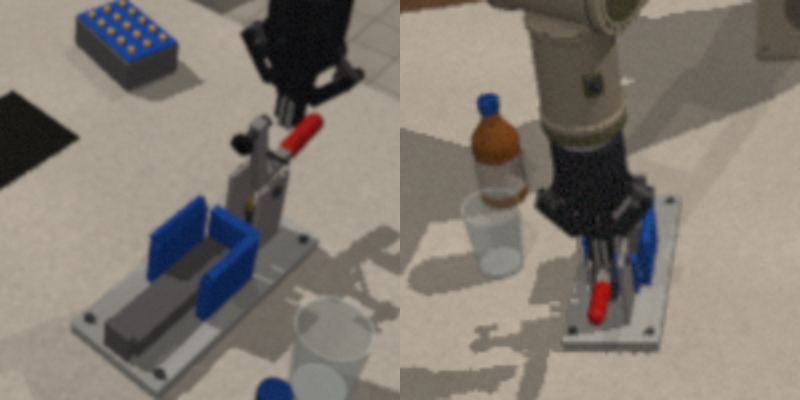

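The side crop shows the arm upright and the red handle level toward +x, so the clamp is fully back. Next, on to the rack.

>>> apply_moves(
  motion=[
    [0,0,-1,0,0,0],
    [0,0,-1,0,0,0],
    [0,0,-1,0,0,0],
    [0,0,-1,0,0,0],
    [0.2,1,-0.1,0,0,0],
    [0.2,1,0,0,0,0],
    [0.2,1,0,0,0,0],
    [0.2,1,0,0,0,0],
  ],
)

```text
time: 5.92
tcp_pos: [0.6391, -0.0903, 0.3014]
tcp_rot: [0.0, 0.0, 1.0, -0.0]
force: [0.4, 0.1, 0.8]
width: 0.0004
grasp_force: 0.0
```

>>> apply_moves(
  motion=[
    [0.2,1,0,0,0,0],
    [0.2,1,0,0,0,0],
    [0.2,1,0,0,0,0],
    [0.2,1,0,0,0,0],
    [0.2,1,0,0,0,0],
    [0.2,1,0,0,0,0],
    [0.2,1,0,0,0,0],
    [0.2,1,0,0,0,0],
  ],
  hand=1,
)

```text
time: 6.92
tcp_pos: [0.5751, 0.2297, 0.3014]
tcp_rot: [0.0, 0.0, 1.0, 0.0]
force: [0.5, -0.7, 0.0]
width: 0.0855
grasp_force: 0.0
```

>>> apply_moves(
  motion=[
    [0.2,1,0,0,0,0],
    [0.2,1,0,0,0,0],
    [0,0.5,0,0,0,0.064],
    [0,0,0,0,0,0],
  ],
)

```text
time: 7.42
tcp_pos: [0.5591, 0.3297, 0.301]
tcp_rot: [-0.0, 0.049, 0.999, 0.0]
force: [0.1, 0.6, -0.6]
width: 0.0856
grasp_force: 0.0
```

Run:
```python
from h import *
s=r.state();print(s['time'],s['tcp_pos'],s['qpos'],s['width']);print(rot().as_matrix().round(3))
c=cam('wrist');np.save('w2.npy',c,allow_pickle=True);cv2.imwrite('pics/w2.png',c['image'])
h=cv2.cvtColor(c['image'],cv2.COLOR_BGR2HSV)
for n,lo,hi in [('g',(45,90,40),(85,255,255)),('o',(5,150,100),(16,255,255))]:
    cs,_=cv2.findContours(cv2.inRange(h,lo,hi),cv2.RETR_EXTERNAL,cv2.CHAIN_APPROX_NONE)
    q=max(cs,key=cv2.contourArea); print(n,cv2.contourArea(q),cv2.approxPolyDP(q,5,True)[:,0].tolist())
```

```text
7.425 [0.55908964 0.32974834 0.30096591] [ 4.53787491e-01  2.47164208e-01  1.23112686e+00  2.36364343e-04
  1.66321302e+00 -1.01881013e+00] 0.08557705778199913
[[-0.995  0.098 -0.   ]
 [ 0.098  0.995  0.   ]
 [ 0.     0.    -1.   ]]
g 1700.0 [[311, 167], [313, 200], [360, 198], [360, 167]]
o 1847.5 [[240, 168], [184, 168], [186, 200], [233, 199], [242, 193]]
```

View pics/w2.png

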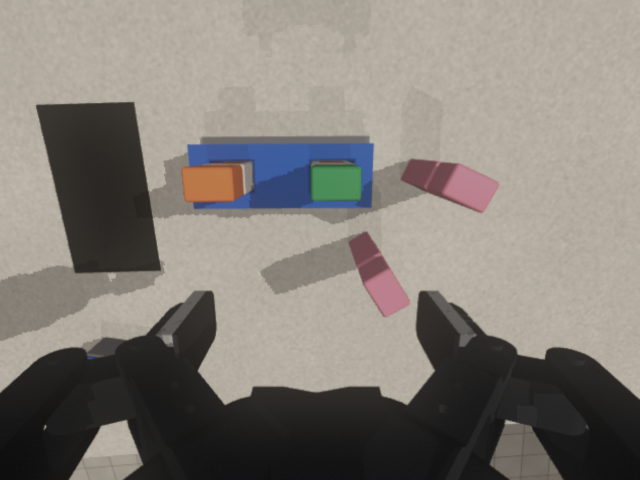

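The wrist view shows the green head top at (311-361, 165-200) and orange at (183-240, 168-200). The rack top corners are (188,144), (373,144), (372,208), (194,208), and the pinks are outside the rack.

Run:
```python
from h import *
c=np.load('w2.npy',allow_pickle=True).item()
P=lambda n,v:print(n,np.round(v,4))
for p in [(311,166),(313,201),(361,200),(361,166)]: P('green',onz(c,p,.155))
g=np.mean([onz(c,p,.155) for p in [(311,166),(313,201),(361,200),(361,166)]],0);P('gc',g)
for p in [(188,144),(373,144),(372,208),(194,208)]: P('rack',onz(c,p,.07))
rk=np.mean([onz(c,p,.07) for p in [(188,144),(373,144),(372,208),(194,208)]],0);P('rc',rk)
P('slot',rk+.055*np.array([.0978,.995,0]))
for p in [(349,233),(408,302),(385,316),(360,260)]: P('pink',onz(c,p,.15))
```

```text
green [0.5064 0.3312 0.155 ]
green [0.536  0.3299 0.155 ]
green [0.5392 0.3712 0.155 ]
green [0.5106 0.3731 0.155 ]
gc [0.5231 0.3514 0.155 ]
rack [0.4746 0.2011 0.07  ]
rack [0.494  0.3981 0.07  ]
rack [0.5631 0.3932 0.07  ]
rack [0.5434 0.1941 0.07  ]
rc [0.5188 0.2966 0.07  ]
slot [0.5242 0.3514 0.07  ]
pink [0.5688 0.3592 0.15  ]
pink [0.642  0.4103 0.15  ]
pink [0.6546 0.3878 0.15  ]
pink [0.5954 0.3674 0.15  ]
```

>>> apply_moves(
  motion=[
    [0.8,0,0,0,-0.111,0],
    [0,0,0,0,-0.111,0],
    [0,0,0,0,-0.111,0],
    [0,0,0,0,-0.111,0],
    [0,0,0,0,-0.112,0],
    [0,0,0,0,0,0],
  ],
  hand=1,
  newtons=80,
)

```text
time: 8.22
tcp_pos: [0.5252, 0.3296, 0.2958]
tcp_rot: [0.421, 0.043, 0.906, -0.024]
force: [-0.6, 0.2, -0.6]
width: 0.0856
grasp_force: 0.0
```

```bash
cat >> h.py <<'E'
def go(*T):
    "shifts in units of 0.04 m along tool axes, from the present pose through targets T"
    s=r.state();p=s['tcp_pos'];M=rot().as_matrix()
    print('t',s['time'],'p',p.round(4),'w',round(s['width'],4),'\n',M.round(3),s['qpos'].round(2))
    for t in T:
        t=np.array(t);print('->',t.round(4),'units',(M.T@(t-p)/.04).round(2));p=t
E
python3 - <<'E'
from h import *
go((.4519,.3584,.160),(.5281,.3509,.096))
E
```

```text
t 8.225 p [0.5252 0.3296 0.2958] w 0.0856 
 [[-0.643  0.098  0.76 ]
 [ 0.057  0.995 -0.08 ]
 [-0.764 -0.008 -0.645]] [ 0.85 -0.29  2.01 -0.83  1.01 -0.32]
-> [0.4519 0.3584 0.16  ] units [3.81 0.56 0.74]
-> [0.5281 0.3509 0.096 ] units [-0.01  0.01  2.49]
```

>>> apply_moves(
  motion=[
    [0.76,0.11,0.15,0,0,0],
    [0.76,0.11,0.15,0,0,0],
    [0.76,0.11,0.15,0,0,0],
    [0.76,0.11,0.15,0,0,0],
    [0.77,0.12,0.14,0,0,0],
    [0,0,0,0,0,0],
  ],
)

```text
time: 8.98
tcp_pos: [0.4554, 0.3607, 0.1639]
tcp_rot: [0.421, 0.045, 0.906, -0.023]
force: [0.5, 0.4, 1.0]
width: 0.0854
grasp_force: 0.0
```

Run:
```python
from h import *
go((.5281,.3509,.096))
```

```text
t 8.975 p [0.4554 0.3607 0.1639] w 0.0854 
 [[-0.642  0.102  0.76 ]
 [ 0.063  0.995 -0.08 ]
 [-0.764 -0.004 -0.645]] [ 1.02 -0.14  2.14 -0.99  0.97  0.07]
-> [0.5281 0.3509 0.096 ] units [ 0.11 -0.05  2.5 ]
```

>>> apply_moves(
  motion=[
    [0.02,0,0.6,0,0,0],
    [0.02,-0.02,0.6,0,0,0],
    [0.02,-0.02,0.6,0,0,0],
    [0,0,0.4,0,0,0],
    [0,0,0.29,0,0,0],
    [0,0,0,0,0,0],
    [0,0,0,0,0,0],
  ],
)

```text
time: 9.85
tcp_pos: [0.5296, 0.3527, 0.0998]
tcp_rot: [0.423, 0.046, 0.905, -0.021]
force: [0.1, -0.1, 0.1]
width: 0.0854
grasp_force: 0.0
```

Run:
```python
from h import *
go((.5281,.3509,.096))
c=cam('wrist');d=cam('side')
cv2.imwrite('pics/g1.png',np.hstack([cv2.resize(c['image'],(440,330)),cv2.resize(d['image'][150:300,130:290],(352,330))]))
```

```text
t 9.85 p [0.5296 0.3527 0.0998] w 0.0854 
 [[-0.639  0.1    0.763]
 [ 0.065  0.995 -0.077]
 [-0.767  0.    -0.642]] [ 0.87  0.06  2.09 -1.12  0.78  0.16]
-> [0.5281 0.3509 0.096 ] units [ 0.09 -0.05  0.04]
```

View pics/g1.png

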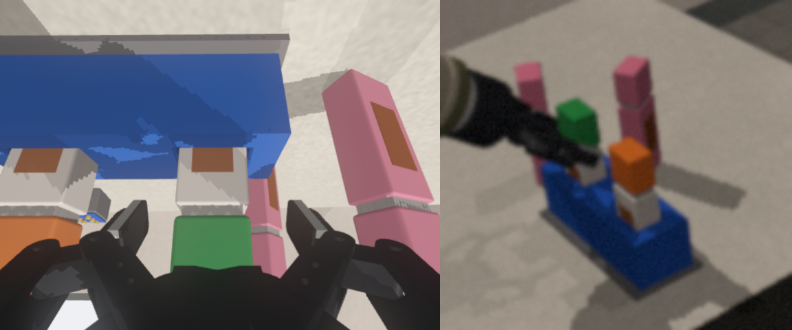

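The green cartridge stands centred between the open pads (about (212,210) in the left half) and orange is clear of the fingers.

>>> apply_moves(
  motion=[
    [0,0,0,0,0,0],
    [0,0,0,0,0,0],
    [0,0,0,0,0,0],
    [0,0,0,0,0,0],
    [0,0,0,0,0,0],
  ],
  hand=0,
  newtons=80,
)

```text
time: 10.58
tcp_pos: [0.5297, 0.3526, 0.0996]
tcp_rot: [0.423, 0.046, 0.905, -0.021]
force: [-2.6, -0.3, 3.9]
width: 0.0428
grasp_force: 80.4
```

>>> apply_moves(
  motion=[
    [-0.19,0,-0.16,0,0,0],
    [-0.29,0,-0.24,0,0,0],
    [-0.38,0,-0.32,0,0,0],
    [-0.38,0,-0.32,0,0,0],
    [-0.38,0,-0.32,0,0,0],
    [-0.38,0,-0.32,0,0,0],
    [-0.2,0,-0.17,0,0,0],
    [0,0,0,0,0,0],
  ],
)

```text
time: 11.58
tcp_pos: [0.5295, 0.3528, 0.2151]
tcp_rot: [0.423, 0.046, 0.905, -0.021]
force: [-0.6, -0.1, -1.7]
width: 0.0428
grasp_force: 80.7
```

Run:
```python
from h import *
go((.5281,.3509,.30))
d=cam('side')
cv2.imwrite('pics/g2.png',cv2.resize(d['image'][100:300,100:340],(480,400)))
```

```text
t 11.575 p [0.5295 0.3528 0.2151] w 0.0428 
 [[-0.638  0.1    0.763]
 [ 0.065  0.995 -0.076]
 [-0.767  0.001 -0.642]] [ 0.87 -0.14  2.04 -0.93  0.91 -0.12]
-> [0.5281 0.3509 0.3   ] units [-1.61 -0.05 -1.39]
```

View pics/g2.png

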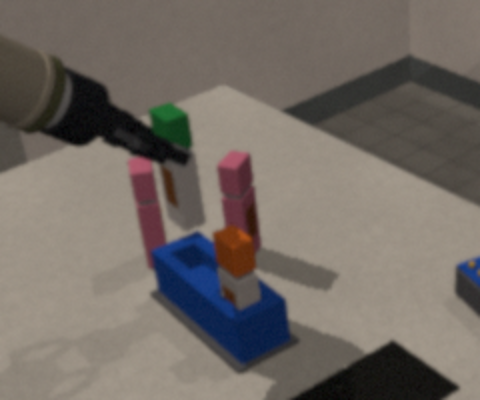

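The side crop shows the green cartridge hanging upright from the gripper with its tail clear of the rack, and orange still in its slot.

>>> apply_moves(
  motion=[
    [-0.55,0,-0.46,0,0,0],
    [-0.55,0,-0.46,0,0,0],
    [-0.5,0,-0.42,0,0,0],
    [0,-0.5,0,0,0.09,0],
    [0,-0.7,0,0,0.09,0],
    [0,-0.7,0,0,0.09,0],
    [0,-0.7,0,0,0.09,0],
    [0,-0.7,0,0,0.09,0],
  ],
)

```text
time: 12.62
tcp_pos: [0.5157, 0.2202, 0.2972]
tcp_rot: [0.081, 0.05, 0.995, -0.004]
force: [0.1, 0.1, -3.1]
width: 0.0429
grasp_force: 80.9
```

>>> apply_moves(
  motion=[
    [0,-0.7,0,0,0.09,0],
    [0,-0.7,0,0,0.09,0],
    [0,-0.7,0,0,0.09,0],
    [0,-0.7,0,0,0.09,0],
    [0,-0.7,0,0,0.09,0],
    [0,-0.6,0,0,0.1,0],
    [0,0,0,0,0,0],
    [0,0,0,0,0,0],
  ],
)

```text
time: 13.62
tcp_pos: [0.4998, 0.0582, 0.2968]
tcp_rot: [-0.341, 0.047, 0.939, 0.017]
force: [0.2, 0.3, -1.1]
width: 0.0425
grasp_force: 80.9
```

Run:
```python
from h import *
go((.541,.049,.06),(.541,.049,.018),(.541,.049,.012))
M=rot().as_matrix();print('tilt inward deg',np.degrees(np.arctan2(np.hypot(M[0,2],M[1,2]),-M[2,2])))
s=r.state();print(s['force'],s['grasp_force'])
```

```text
t 13.625 p [0.4998 0.0582 0.2968] w 0.0425 
 [[-0.763  0.101 -0.639]
 [ 0.077  0.995  0.064]
 [ 0.642 -0.    -0.767]] [-0.02  0.51  1.07  0.06  2.26 -1.47]
-> [0.541 0.049 0.06 ] units [-4.61 -0.12  3.87]
-> [0.541 0.049 0.018] units [-0.67  0.    0.8 ]
-> [0.541 0.049 0.012] units [-0.1   0.    0.11]
tilt inward deg 39.945156463755
[ 0.23959469  0.33161529 -1.11990442] 80.90212765149772
```

>>> apply_moves(
  motion=[
    [-0.92,-0.03,0.77,0,0,0],
    [-0.92,-0.03,0.77,0,0,0],
    [-0.92,-0.02,0.77,0,0,0],
    [-0.92,-0.02,0.78,0,0,0],
    [-0.92,-0.02,0.78,0,0,0],
    [-0.3,0,0.36,0,0,0],
    [-0.2,0,0.24,0,0,0],
    [0,0,0,0,0,0],
  ],
)

```text
time: 14.62
tcp_pos: [0.5409, 0.0494, 0.0308]
tcp_rot: [-0.341, 0.047, 0.939, 0.017]
force: [-1.3, -0.7, -1.2]
width: 0.0427
grasp_force: 80.9
```

>>> apply_moves(
  motion=[
    [0,0,0,0,0,0],
    [0,0,0,0,0,0],
  ],
)

```text
time: 14.88
tcp_pos: [0.5415, 0.049, 0.0311]
tcp_rot: [-0.34, 0.047, 0.939, 0.017]
force: [0.2, 0.2, -1.9]
width: 0.0431
grasp_force: 80.9
```

Run:
```python
from h import *
go((.541,.049,.018),(.541,.049,.012))
print(r.state()['force'])
c=cam('scene')
h=cv2.cvtColor(c['image'],cv2.COLOR_BGR2HSV)
cs,_=cv2.findContours(cv2.inRange(h,(45,90,30),(85,255,255)),cv2.RETR_EXTERNAL,cv2.CHAIN_APPROX_NONE)
q=max(cs,key=cv2.contourArea);print(cv2.boundingRect(q),cv2.contourArea(q))
cv2.imwrite('pics/m1.png',cv2.resize(np.hstack([c['image'][180:280,260:390],cam('side')['image'][230:330,210:340]]),None,fx=3,fy=3))
```

```text
t 14.875 p [0.5415 0.049  0.0311] w 0.0431 
 [[-0.764  0.101 -0.637]
 [ 0.077  0.995  0.065]
 [ 0.64   0.    -0.768]] [-0.03  0.84  1.08  0.05  1.91 -1.5 ]
-> [0.541 0.049 0.018] units [-0.2  -0.    0.26]
-> [0.541 0.049 0.012] units [-0.1  -0.    0.12]
[ 0.23380513  0.23055361 -1.87830925]
(311, 247, 16, 12) 132.0
```

View pics/m1.png

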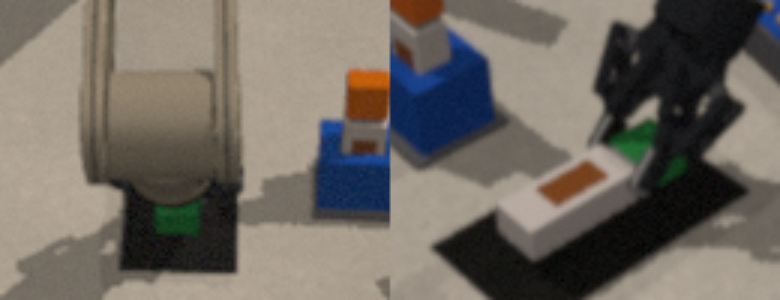

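The cartridge hangs level just above the mat, amber window up, head toward +x. I lower it slowly until it touches.

>>> apply_moves(
  motion=[
    [-0.12,0,0.14,0,0,0],
    [-0.09,0,0.1,0,0,0],
    [-0.03,0,0.035,0,0,0],
    [0,0,0,0,0,0],
  ],
)

```text
time: 15.48
tcp_pos: [0.5405, 0.049, 0.0147]
tcp_rot: [-0.342, 0.047, 0.938, 0.017]
force: [0.5, 0.2, -1.5]
width: 0.0426
grasp_force: 80.9
```

>>> apply_moves(
  motion=[
    [-0.025,0,0.03,0,0,0],
    [-0.025,0,0.03,0,0,0],
    [0,0,0,0,0,0],
  ],
)

```text
time: 15.85
tcp_pos: [0.5409, 0.049, 0.0133]
tcp_rot: [-0.341, 0.047, 0.939, 0.017]
force: [-2.0, -0.3, 7.1]
width: 0.0428
grasp_force: 81.4
```

>>> apply_moves(
  motion=[
    [-0.025,0,0.03,0,0,0],
    [-0.025,0,0.03,0,0,0],
    [0,0,0,0,0,0],
  ],
)

```text
time: 16.23
tcp_pos: [0.5409, 0.0491, 0.0132]
tcp_rot: [-0.342, 0.047, 0.938, 0.017]
force: [-6.5, 1.0, 24.1]
width: 0.043
grasp_force: 82.6
```

>>> apply_moves(
  motion=[
    [0.05,0,-0.06,0,0,0],
    [0,0,0,0,0,0],
  ],
)

```text
time: 16.48
tcp_pos: [0.5414, 0.049, 0.0132]
tcp_rot: [-0.341, 0.047, 0.939, 0.017]
force: [0.3, -0.5, 8.9]
width: 0.0428
grasp_force: 81.8
```

>>> apply_moves(
  motion=[
    [0,0,0,0,0,0],
    [0,0,0,0,0,0],
    [0,0,0,0,0,0],
    [0,0,0,0,0,0],
    [0,0,0,0,0,0],
    [0,0,0,0,0,0],
  ],
  hand=1,
)

```text
time: 17.23
tcp_pos: [0.5408, 0.049, 0.0119]
tcp_rot: [-0.341, 0.047, 0.939, 0.017]
force: [1.1, -0.6, 0.9]
width: 0.0856
grasp_force: 0.0
```

>>> apply_moves(
  motion=[
    [0,0,-0.6,0,0,0],
    [0,0,-0.9,0,0,0],
    [0,0,-0.9,0,0,0],
    [0,0,-1,0,0,0],
    [0,0,-1,0,0,0],
    [0,0,-1,0,0,0],
    [0,0,0,0,0,0],
    [0,0,0,0,0,0],
  ],
)

```text
time: 18.23
tcp_pos: [0.6734, 0.0359, 0.1671]
tcp_rot: [-0.342, 0.047, 0.938, 0.017]
force: [-0.6, -0.1, -0.3]
width: 0.0853
grasp_force: 0.0
```

>>> apply_moves(
  motion=[
    [0,0,0,0,-0.111,0],
    [0,0,0,0,-0.111,0],
    [0,0,0,0,-0.111,0],
    [0,0,0,0,-0.111,0],
    [0,0,0,0,0,0],
    [0,0,0,0,0,0],
  ],
)

```text
time: 18.98
tcp_pos: [0.6778, 0.0363, 0.1704]
tcp_rot: [-0.06, 0.051, 0.997, 0.003]
force: [-0.5, -0.5, 1.0]
width: 0.0856
grasp_force: 0.0
```

Run:
```python
from h import *
c=cam('wrist');np.save('w3.npy',c,allow_pickle=True);cv2.imwrite('pics/w3.png',c['image'])
go((.49,.054,.2))
h=cv2.cvtColor(c['image'],cv2.COLOR_BGR2HSV)
g=cv2.inRange(h,(45,90,30),(85,255,255));w=cv2.inRange(h,(0,0,95),(180,60,255))
am=cv2.inRange(h,(5,120,40),(20,255,220))
for n,m in (('g',g),('w',w),('amber',am)):
    cs,_=cv2.findContours(m,cv2.RETR_EXTERNAL,cv2.CHAIN_APPROX_NONE)
    for q in sorted(cs,key=cv2.contourArea)[::-1][:3]:
        b=cv2.boxPoints(cv2.minAreaRect(q)); mm=cv2.moments(q)
        print(n,cv2.contourArea(q),cv2.boundingRect(q),[onz(c,p,.033)[:2].round(4).tolist() for p in b.astype(float)] if cv2.contourArea(q)>300 else '')
```

```text
t 19.025 p [0.6792 0.0362 0.1706] w 0.0855 
 [[-0.988  0.102 -0.117]
 [ 0.102  0.995  0.013]
 [ 0.118  0.001 -0.993]] [-0.03  0.49  1.17  0.01  1.6  -1.5 ]
-> [0.49  0.054 0.2  ] units [ 4.8  -0.04 -0.17]
g 2861.0 (288, 97, 54, 59) [[0.5531, 0.0266], [0.5562, 0.0698], [0.6012, 0.0671], [0.598, 0.0229]]
w 176999.5 (0, 0, 640, 405) [[0.4585, -0.1872], [0.5092, 0.3066], [0.8542, 0.3192], [0.7935, -0.2686]]
w 3093.5 (284, 0, 58, 99) [[0.4803, 0.032], [0.4841, 0.0756], [0.5566, 0.0703], [0.5527, 0.0249]]
w 2703.5 (69, 420, 74, 60) [[0.8163, -0.209], [0.8235, -0.1415], [0.8846, -0.1523], [0.8771, -0.2216]]
amber 1823.5 (296, 0, 33, 62) [[0.4812, 0.0414], [0.483, 0.0656], [0.5278, 0.0629], [0.526, 0.0381]]
amber 514.0 (569, 0, 59, 16) [[0.5034, 0.2528], [0.5082, 0.2974], [0.519, 0.2978], [0.5142, 0.2529]]
amber 0.0 (391, 348, 2, 2)
```

>>> apply_moves(
  motion=[
    [0.9,0,0,0,-0.037,-0.0185],
    [0.9,0,0,0,-0.037,0],
    [0.9,0,0,0,0,0],
    [0.9,0,0,0,0,0],
    [0.9,0,0,0,0,0],
    [0,0,0,0,0,0],
    [0,0,0,0,0,0],
  ],
)

```text
time: 19.9
tcp_pos: [0.5018, 0.0503, 0.1773]
tcp_rot: [-0.0, 0.037, 0.999, 0.002]
force: [0.1, 0.5, -0.1]
width: 0.0856
grasp_force: 0.0
```

Run:
```python
from h import *
go((.4879,.0532,.12),(.4879,.0532,.010))
c=cam('wrist');np.save('w4.npy',c,allow_pickle=True)
h=cv2.cvtColor(c['image'],cv2.COLOR_BGR2HSV)
am=cv2.inRange(h,(5,120,40),(20,255,220));g=cv2.inRange(h,(45,90,30),(85,255,255))
for m in(am,g):
    cs,_=cv2.findContours(m,cv2.RETR_EXTERNAL,cv2.CHAIN_APPROX_NONE)
    for q in sorted(cs,key=cv2.contourArea)[::-1][:2]:
        if cv2.contourArea(q)>200:print(cv2.contourArea(q),cv2.boundingRect(q),[onz(c,p,.033)[:2].round(4).tolist() for p in cv2.boxPoints(cv2.minAreaRect(q)).astype(float)])
```

```text
t 19.9 p [0.5018 0.0503 0.1773] w 0.0856 
 [[-0.997  0.074  0.   ]
 [ 0.074  0.997  0.003]
 [ 0.     0.003 -1.   ]] [-0.   -0.1   1.82  0.    1.42 -1.5 ]
-> [0.4879 0.0532 0.12  ] units [0.35 0.04 1.43]
-> [0.4879 0.0532 0.01  ] units [-0.   -0.01  2.75]
3360.0 (575, 229, 65, 69) [[0.5847, 0.2853], [0.5201, 0.2785], [0.5256, 0.335], [0.5904, 0.3451]]
1382.0 (304, 201, 28, 54) [[0.4779, 0.0427], [0.4796, 0.0658], [0.5273, 0.0629], [0.5254, 0.0387]]
1891.0 (294, 277, 47, 48) [[0.5942, 0.0235], [0.5467, 0.0278], [0.5499, 0.0697], [0.5975, 0.0671]]
```

>>> apply_moves(
  motion=[
    [0.44,0.05,0.6,0,0,0],
    [0,0,0.9,0,0,0],
    [0,0,0.9,0,0,0],
    [0,0,0.9,0,0,0],
    [0,0,0.6,0,0,0],
    [0,0,0.26,0,0,0],
    [0,0,0,0,0,0],
    [0,0,0,0,0,0],
  ],
)

```text
time: 20.95
tcp_pos: [0.4834, 0.0543, 0.0111]
tcp_rot: [0.0, 0.037, 0.999, 0.002]
force: [-0.7, 0.0, 0.6]
width: 0.0853
grasp_force: 0.0
```

>>> apply_moves(
  motion=[
    [0,0,0,0,0,0],
    [0,0,0,0,0,0],
    [0,0,0,0,0,0],
    [0,0,0,0,0,0],
    [0,0,0,0,0,0],
  ],
  hand=0,
  newtons=80,
)

```text
time: 21.58
tcp_pos: [0.4829, 0.0543, 0.0108]
tcp_rot: [0.0, 0.037, 0.999, 0.002]
force: [-1.1, 0.4, 5.4]
width: 0.0424
grasp_force: 82.4
```

>>> apply_moves(
  motion=[
    [0,0,-0.3,0,0,0],
    [0,0,-0.6,0,0,0],
    [0,0,-0.8,0,0,0],
    [0,0,-0.8,0,0,0],
    [0,0,-0.8,0,0,0],
    [0,0,-0.7,0,0,0],
    [0,0,0,0,0,0],
    [0,0,0,0,0,0],
  ],
)

```text
time: 22.58
tcp_pos: [0.4816, 0.0538, 0.1688]
tcp_rot: [-0.001, 0.037, 0.999, 0.002]
force: [-0.5, -0.0, -1.3]
width: 0.0424
grasp_force: 81.4
```

```bash
cat > m.py <<'E'
from h import *
def meas(cn='wrist',z=None):
    "head of the held cartridge from the wrist camera, top face 15 mm above axis"
    c=cam(cn);s=r.state();M=rot().as_matrix()
    h=cv2.cvtColor(c['image'],cv2.COLOR_BGR2HSV)
    q=max(cv2.findContours(cv2.inRange(h,(45,90,30),(85,255,255)),cv2.RETR_EXTERNAL,cv2.CHAIN_APPROX_NONE)[0],key=cv2.contourArea)
    b=cv2.approxPolyDP(q,4,True)[:,0].astype(float);print('green poly',b.tolist())
    for p in b: print(onz(c,p,z).round(4),'tool',((M.T@(onz(c,p,z)-s['tcp_pos']))*1e3).round(1))
    return c
E
python3 - <<'E'
from m import *
go((.47,-.25,.16))
print(r.state()['force'])
meas(z=r.state()['tcp_pos'][2]+.023)
E
```

```text
t 22.575 p [0.4816 0.0538 0.1688] w 0.0424 
 [[-0.997  0.073 -0.003]
 [ 0.073  0.997  0.003]
 [ 0.003  0.003 -1.   ]] [ 0.   -0.15  1.88  0.    1.41 -1.5 ]
-> [ 0.47 -0.25  0.16] units [-0.27 -7.6   0.2 ]
[-0.46291445 -0.0354208  -1.29366366]Traceback (most recent call last):
  File "<stdin>", line 4, in <module>
  File "m.py", line 6, in meas
    q=max(cv2.findContours(cv2.inRange(h,(45,90,30),(85,255,255)),cv2.RETR_EXTERNAL,cv2.CHAIN_APPROX_NONE)[0],key=cv2.contourArea)
ValueError: max() iterable argument is empty
```

Run:
```python
from m import *
c=cam('wrist');s=r.state();M=rot().as_matrix();p=s['tcp_pos']
im=c['image'].mean(2)
cols=im[:,308:328].mean(1); d=np.diff(cols)
idx=[i for i in range(2,470) if abs(d[i])>10]
for i in idx[:25]:
    print(i,round(cols[i-2]),round(cols[i+3]),[((M.T@(onz(c,(318,i+1),p[2]+o)-p))*1e3).round(1)[:2].tolist() for o in (.0225,-.0075)])
for row in (130,150,170,190,210): 
    e=np.where(abs(np.diff(im[row]))>25)[0]; print(row,e[(e>200)&(e<440)].tolist())
```

```text
144 179 59 [[67.6, 1.0], [67.9, 1.2]]
145 179 58 [[67.2, 1.0], [67.5, 1.2]]
146 175 57 [[66.9, 1.0], [67.1, 1.2]]
220 54 126 [[40.8, 1.1], [34.5, 1.3]]
221 54 127 [[40.5, 1.1], [34.0, 1.3]]
222 59 128 [[40.1, 1.1], [33.5, 1.3]]
235 131 182 [[35.2, 1.1], [27.4, 1.3]]
236 132 188 [[34.8, 1.1], [26.9, 1.3]]
237 132 190 [[34.4, 1.1], [26.4, 1.3]]
307 203 146 [[6.0, 1.1], [-9.0, 1.4]]
308 201 122 [[5.6, 1.1], [-9.6, 1.4]]
309 194 116 [[5.2, 1.1], [-10.1, 1.4]]
310 182 118 [[4.7, 1.1], [-10.6, 1.4]]
390 109 37 [[-32.2, 1.2], [-56.8, 1.4]]
391 108 36 [[-32.7, 1.2], [-57.5, 1.4]]
392 99 35 [[-33.2, 1.2], [-58.1, 1.4]]
130 []
150 [246, 247, 248, 382, 383]
170 [248, 249, 381, 382]
190 [248, 249, 250, 380, 381]
210 [251, 252, 379, 380]
```

>>> apply_moves(
  motion=[
    [0,0,0,0,0,-0.0264],
    [0.03,-0.5,0,0,0,0],
    [0.03,-0.9,0,0,0,0],
    [0.03,-1,0,0,0,0],
    [0.03,-1,0,0,0,0],
    [0.03,-1,0,0,0,0],
    [0.03,-1,0,0,0,0],
    [0.03,-0.9,0,0,0,0],
  ],
)

```text
time: 23.68
tcp_pos: [0.4648, -0.1988, 0.1675]
tcp_rot: [-0.002, 0.016, 1.0, 0.002]
force: [0.3, 0.6, -1.6]
width: 0.0424
grasp_force: 81.4
```

>>> apply_moves(
  motion=[
    [0.03,-0.8,0,0,0,0],
    [0.03,-0.47,0,0,0,0],
    [0,0,0,0,0,0],
    [0,0,0,0,0,0],
  ],
)

```text
time: 24.18
tcp_pos: [0.4617, -0.2476, 0.1683]
tcp_rot: [-0.001, 0.016, 1.0, 0.002]
force: [0.2, 0.0, -1.1]
width: 0.0423
grasp_force: 81.4
```

Run:
```python
from m import *
go((.4611,-.2487,.10),(.4611,-.2487,.0475))
M=rot().as_matrix();print(np.arctan2(M[0,1],M[1,1]),r.state()['force'])
c=cam('wrist');p=r.state()['tcp_pos']
im=c['image'].mean(2)
cols=im[:,308:328].mean(1); d=np.diff(cols)
print([(i,round(cols[i-2]),round(cols[i+3])) for i in range(2,330) if abs(d[i])>8])
cv2.imwrite('pics/n1.png',c['image'])
```

```text
t 24.175 p [ 0.4617 -0.2476  0.1683] w 0.0423 
 [[-0.999  0.032 -0.002]
 [ 0.032  0.999  0.004]
 [ 0.002  0.004 -1.   ]] [-0.59 -0.03  1.77  0.    1.41 -2.13]
-> [ 0.4611 -0.2487  0.1   ] units [ 0.01 -0.04  1.71]
-> [ 0.4611 -0.2487  0.0475] units [-0.   -0.01  1.31]
0.03167558680765479 [ 0.24406148  0.03134001 -1.12581082]
[(166, 161, 142), (167, 160, 150), (168, 158, 139), (169, 140, 104), (170, 130, 74), (171, 142, 77), (172, 150, 95), (174, 104, 106), (175, 74, 105), (184, 103, 70), (185, 102, 75), (186, 96, 94), (188, 92, 103), (189, 70, 103), (235, 113, 161), (236, 114, 168), (237, 115, 169), (307, 180, 125), (308, 180, 104), (309, 172, 100), (310, 158, 102)]
```

View pics/n1.png

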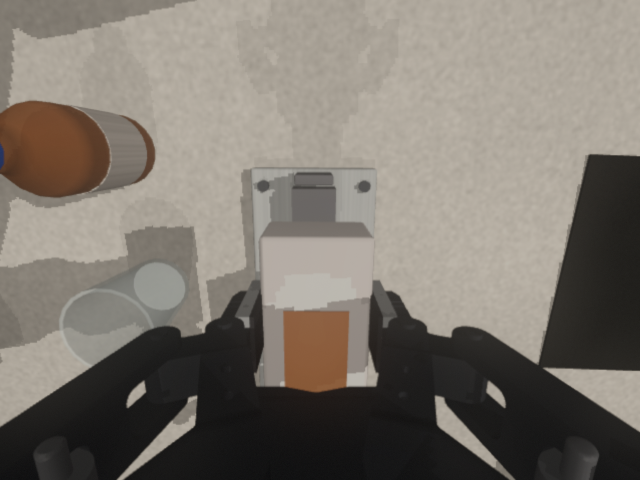

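The wrist view shows the held cartridge (top edge at row 236, columns 261-373) in line with the nest. The lip is at (314,179) and the base holes at (263,186) and (364,186).

Run:
```python
from m import *
c=cam('wrist');p=r.state()['tcp_pos'];M=rot().as_matrix()
o=np.array([.5566,-.2518,0]);N=np.array([[1,-.0,0],[0,1,0],[0,0,1.]]);N=R.from_euler('z',-.032).as_matrix()
f=lambda u,v,z:print((u,v),'nest mm',(N.T@(onz(c,(u,v),z)-o)*1e3).round(1),'tool',(M.T@(onz(c,(u,v),z)-p)*1e3).round(1)[:2])
for u,v,z in [(294,173,.05),(334,173,.05),(294,186,.05),(334,186,.05),(263,186,.0165),(364,186,.0165),(253,167,.016),(377,167,.016),(291,210,.04),(336,210,.04),(261,236,p[2]+.0225),(373,236,p[2]+.0225)]: f(u,v,z)
print('tcp nest',(N.T@(p-o)*1e3).round(1))
```

```text
(294, 173) nest mm [-143.7  -14.6   50. ] tool [ 48.7 -16.3]
(334, 173) nest mm [-143.7   16.    50. ] tool [48.7 14.3]
(294, 186) nest mm [-133.8  -14.8   50. ] tool [ 38.8 -16.4]
(334, 186) nest mm [-133.8   16.1   50. ] tool [38.8 14.5]
(263, 186) nest mm [-130.3  -43.8   16.5] tool [ 35.3 -45.6]
(364, 186) nest mm [-130.3   44.3   16.5] tool [35.2 42.5]
(253, 167) nest mm [-146.5  -51.8   16. ] tool [ 51.5 -53.6]
(377, 167) nest mm [-146.5   54.9   16. ] tool [51.4 53.1]
(291, 210) nest mm [-113.3  -18.1   40. ] tool [ 18.3 -19.9]
(336, 210) nest mm [-113.3   18.7   40. ] tool [18.3 16.9]
(261, 236) nest mm [-130.2  -18.7  191.2] tool [ 35.5 -19.9]
(373, 236) nest mm [-130.1   22.6  191.2] tool [35.4 21.4]
tcp nest [-94.8   1.3 168.7]
```

>>> apply_moves(
  motion=[
    [0,-0.045,0.4,0,0,0],
    [0,0,0.6,0,0,0],
    [0,0,0.6,0,0,0],
    [0,0,0.6,0,0,0],
    [0,0,0.4,0,0,0],
    [0,0,0.2,0,0,0],
    [0,0,0,0,0,0],
    [0,0,0,0,0,0],
  ],
)

```text
time: 25.28
tcp_pos: [0.4622, -0.2504, 0.0578]
tcp_rot: [-0.0, 0.016, 1.0, 0.001]
force: [0.4, -0.5, -1.6]
width: 0.0429
grasp_force: 81.4
```

>>> apply_moves(
  motion=[
    [0,0,0.06,0,0,0],
    [0,0,0.05,0,0,0],
    [0,0,0.04,0,0,0],
    [0,0,0,0,0,0],
  ],
)

```text
time: 25.78
tcp_pos: [0.4615, -0.2498, 0.0507]
tcp_rot: [-0.001, 0.016, 1.0, 0.002]
force: [-0.9, 0.4, -1.3]
width: 0.0426
grasp_force: 81.4
```

>>> apply_moves(
  motion=[
    [0,0,0.03,0,0,0],
    [0,0,0.03,0,0,0],
    [0,0,0,0,0,0],
  ],
)

```text
time: 26.15
tcp_pos: [0.4615, -0.2499, 0.0483]
tcp_rot: [-0.001, 0.016, 1.0, 0.002]
force: [-0.6, 0.8, -1.0]
width: 0.0423
grasp_force: 81.4
```

>>> apply_moves(
  motion=[
    [0,0,0.02,0,0,0],
    [0,0,0,0,0,0],
  ],
)

```text
time: 26.4
tcp_pos: [0.4617, -0.25, 0.0478]
tcp_rot: [-0.001, 0.016, 1.0, 0.002]
force: [-1.1, 0.2, -0.8]
width: 0.0423
grasp_force: 81.8
```

>>> apply_moves(
  motion=[
    [0,0,0.02,0,0,0],
    [0,0,0.02,0,0,0],
    [0,0,0,0,0,0],
  ],
)

```text
time: 26.78
tcp_pos: [0.4619, -0.2502, 0.0478]
tcp_rot: [-0.001, 0.016, 1.0, 0.001]
force: [-6.1, 3.6, 15.1]
width: 0.0421
grasp_force: 83.4
```

>>> apply_moves(
  motion=[
    [0,0,-0.03,0,0,0],
    [0,0,0,0,0,0],
  ],
)

```text
time: 27.02
tcp_pos: [0.4619, -0.2502, 0.0478]
tcp_rot: [-0.0, 0.016, 1.0, 0.001]
force: [-1.6, 1.6, 5.9]
width: 0.0426
grasp_force: 82.4
```

>>> apply_moves(
  motion=[
    [0,0,0,0,0,0],
    [0,0,0,0,0,0],
    [0,0,0,0,0,0],
    [0,0,0,0,0,0],
    [0,0,0,0,0,0],
    [0,0,0,0,0,0],
  ],
  hand=1,
)

```text
time: 27.78
tcp_pos: [0.4616, -0.2499, 0.0473]
tcp_rot: [-0.001, 0.016, 1.0, 0.002]
force: [0.4, -0.0, -1.0]
width: 0.0854
grasp_force: 0.0
```

>>> apply_moves(
  motion=[
    [0,0,-0.5,0,0,0],
    [0,0,-1,0,0,0],
    [0,0,-1,0,0,0],
    [0,0,-1,0,0,0],
    [0,0,-1,0,0,0],
    [0,0,-1,0,0,0],
    [0,0,0,0,0,0],
    [0,0,0,0,0,0],
  ],
)

```text
time: 28.78
tcp_pos: [0.4618, -0.2505, 0.2667]
tcp_rot: [-0.001, 0.016, 1.0, 0.002]
force: [0.5, -1.0, -0.5]
width: 0.0856
grasp_force: 0.0
```

Run:
```python
from m import *
o=np.array([.5566,-.2515,0]);N=R.from_euler('z',-.032).as_matrix()
for nm in('scene','side','wrist'):
    c=cam(nm);h=cv2.cvtColor(c['image'],cv2.COLOR_BGR2HSV)
    for k,lo,hi in(('g',(45,90,30),(85,255,255)),('red',(0,180,80),(4,255,255)),('amber',(5,120,40),(20,255,220))):
        for q in cv2.findContours(cv2.inRange(h,lo,hi),cv2.RETR_EXTERNAL,cv2.CHAIN_APPROX_NONE)[0]:
            if cv2.contourArea(q)>25:
                b=cv2.approxPolyDP(q,2.5,True)[:,0].astype(float)
                P=[(N.T@(onz(c,p,.07)-o)*1e3).round(0)[:2].tolist() for p in b]
                if all(abs(np.array(P)).max(1)<250):print(nm,k,b.tolist(),P)
go((.66+.03,-.255,.25))
```

```text
scene g [[219.0, 235.0], [220.0, 244.0], [224.0, 238.0], [227.0, 244.0], [228.0, 235.0]] [[-19.0, -8.0], [22.0, -0.0], [-5.0, 9.0], [22.0, 21.0], [-20.0, 20.0]]
scene red [[216.0, 258.0], [213.0, 259.0], [213.0, 275.0], [217.0, 272.0]] [[85.0, -5.0], [90.0, -13.0], [157.0, -4.0], [145.0, 6.0]]
scene amber [[221.0, 219.0], [220.0, 227.0], [226.0, 227.0], [227.0, 219.0]] [[-98.0, -12.0], [-58.0, -10.0], [-58.0, 9.0], [-98.0, 8.0]]
scene amber [[177.0, 193.0], [171.0, 194.0], [167.0, 200.0], [168.0, 208.0], [173.0, 211.0], [184.0, 206.0]] [[-236.0, -178.0], [-230.0, -198.0], [-197.0, -205.0], [-154.0, -194.0], [-138.0, -174.0], [-165.0, -142.0]]
side g [[395.0, 332.0], [383.0, 343.0], [399.0, 354.0], [411.0, 342.0]] [[14.0, 15.0], [-25.0, 14.0], [-25.0, -25.0], [15.0, -23.0]]
side red [[447.0, 297.0], [442.0, 296.0], [432.0, 303.0], [437.0, 307.0]] [[174.0, -2.0], [170.0, 8.0], [136.0, 11.0], [133.0, -4.0]]
side amber [[411.0, 429.0], [404.0, 439.0], [403.0, 450.0], [407.0, 459.0], [416.0, 465.0], [431.0, 465.0], [439.0, 453.0], [437.0, 436.0], [434.0, 433.0], [423.0, 435.0], [416.0, 42
[... 513 characters left out ...]
258.0], [325.0, 258.0], [326.0, 215.0]] [[-97.0, -13.0], [-51.0, -13.0], [-51.0, 9.0], [-97.0, 10.0]]
wrist amber [[112.0, 121.0], [102.0, 132.0], [117.0, 144.0], [121.0, 166.0], [117.0, 171.0], [128.0, 181.0], [143.0, 181.0], [167.0, 166.0], [169.0, 146.0], [157.0, 128.0], [134.0, 119.0]] [[-188.0, -194.0], [-178.0, -205.0], [-167.0, -192.0], [-146.0, -192.0], [-141.0, -196.0], [-132.0, -187.0], [-132.0, -172.0], [-146.0, -147.0], [-165.0, -143.0], [-182.0, -152.0], [-190.0, -173.0]]
t 28.925 p [ 0.4612 -0.2502  0.2655] w 0.0854 
 [[-0.999  0.032 -0.004]
 [ 0.032  0.999  0.005]
 [ 0.004  0.005 -1.   ]] [-0.6  -0.08  1.64  0.    1.59 -2.13]
-> [ 0.69  -0.255  0.25 ] units [-5.72  0.06  0.36]
```

The cartridge is seated (head at nest x -24 to 18, y about -2 mm) and the clamp is still back. Next I shut the clamp from the far side.

>>> apply_moves(
  motion=[
    [-0.8,0.01,0,0,0,0],
    [-0.8,0.01,0,0,0,0],
    [-0.8,0.01,0,0,0,0],
    [-0.8,0.01,0,0,0,0],
    [-0.8,0.01,0,0,0,0],
    [-0.8,0.02,0,0,0,0],
    [-0.8,0.02,0,0,0,0],
    [0,0,0,0,0,0],
  ],
  hand=0,
)

```text
time: 29.92
tcp_pos: [0.6865, -0.2534, 0.2632]
tcp_rot: [-0.003, 0.015, 1.0, 0.003]
force: [0.7, 0.4, -0.7]
width: -0.0002
grasp_force: 0.0
```

>>> apply_moves(
  motion=[
    [0,0,0.6,0,0,0],
    [0,0,0.7,0,0,0],
    [0,0,0.7,0,0,0],
    [0,0,0.6,0,0,0],
    [0,0,0,0,0,0],
  ],
)

```text
time: 30.55
tcp_pos: [0.6831, -0.2532, 0.1592]
tcp_rot: [-0.004, 0.016, 1.0, 0.003]
force: [0.5, -0.5, 0.2]
width: 0.0004
grasp_force: 0.0
```

Run:
```python
from m import *
go((.6126,-.2537,.161),(.5806,-.2537,.141))
print(r.state()['force'])
```

```text
t 30.55 p [ 0.6831 -0.2532  0.1592] w 0.0004 
 [[-0.999  0.032 -0.007]
 [ 0.032  0.999  0.006]
 [ 0.008  0.006 -1.   ]] [-0.43  0.52  1.14  0.    1.49 -1.97]
-> [ 0.6126 -0.2537  0.161 ] units [ 1.76 -0.07 -0.03]
-> [ 0.5806 -0.2537  0.141 ] units [ 0.8  -0.03  0.51]
[ 0.47776797 -0.50033468  0.18367851]
```

>>> apply_moves(
  motion=[
    [0.35,-0.01,0,0,0,0],
    [0.35,-0.01,0,0,0,0],
    [0.35,-0.01,0,0,0,0],
    [0.35,-0.02,0,0,0,0],
    [0.35,-0.02,0,0,0,0],
    [0.3,-0.01,0.17,0,0,0],
    [0.25,-0.01,0.17,0,0,0],
    [0.25,-0.01,0.17,0,0,0],
  ],
)

```text
time: 31.55
tcp_pos: [0.5834, -0.2548, 0.1434]
tcp_rot: [-0.0, 0.016, 1.0, 0.001]
force: [0.0, -0.2, 0.5]
width: -0.0001
grasp_force: 0.3
```

>>> apply_moves(
  motion=[
    [0,0,0,0,0,0],
    [0,0,-0.6,0,0,0],
    [0,0,-1,0,0,0],
    [0,0,-1,0,0,0],
    [0.8,0,-0.5,0,0,0],
    [1,0,0,0,0,0],
    [1,0,0,0,0,0],
    [0,0,0,0,0,0],
  ],
)

```text
time: 32.55
tcp_pos: [0.4698, -0.2513, 0.2666]
tcp_rot: [-0.001, 0.017, 1.0, 0.002]
force: [0.9, 0.5, 0.2]
width: 0.0
grasp_force: 0.0
```

Run:
```python
from m import *
o=np.array([.5566,-.2515,0]);N=R.from_euler('z',-.032).as_matrix();C={};D={}
for nm in('scene','side','wrist'):
    c=C[nm]=cam(nm);h=cv2.cvtColor(c['image'],cv2.COLOR_BGR2HSV)
    for k,lo,hi in(('g',(45,90,30),(85,255,255)),('red',(0,180,80),(4,255,255)),('amber',(5,120,40),(20,255,220))):
        for q in cv2.findContours(cv2.inRange(h,lo,hi),cv2.RETR_EXTERNAL,cv2.CHAIN_APPROX_NONE)[0]:
            if cv2.contourArea(q)>20:
                b=cv2.approxPolyDP(q,2.5,True)[:,0].astype(float)
                P=[(N.T@(onz(c,p,.07)-o)*1e3).round(0)[:2].tolist() for p in b]
                if abs(np.array(P)).max()<125 or k=='red':
                    print(nm,k,b.tolist(),P)
                    if k=='red':D[nm]=b
for nm in('scene','side'):
    if nm in D:print(nm,'top',D[nm][D[nm][:,1].argmin()],'proj of shut handle tip',proj(C[nm],N@[.066,0,.2]+o),'theta .07 tip',proj(C[nm],N@[.066+.105*np.sin(.07),0,.095+.105*np.cos(.07)]+o))
s=r.state();print(s['time'],s['tcp_pos'],s['force'])
```

```text
scene g [[225.0, 235.0], [222.0, 241.0], [224.0, 238.0], [227.0, 244.0], [228.0, 235.0]] [[-20.0, 10.0], [9.0, 4.0], [-5.0, 9.0], [22.0, 21.0], [-20.0, 20.0]]
scene red [[212.0, 222.0], [215.0, 237.0], [216.0, 223.0]] [[-82.0, -38.0], [-10.0, -20.0], [-78.0, -25.0]]
scene amber [[221.0, 219.0], [226.0, 227.0], [227.0, 219.0]] [[-98.0, -12.0], [-58.0, 9.0], [-98.0, 8.0]]
side g [[390.0, 339.0], [388.0, 337.0], [383.0, 343.0], [387.0, 344.0]] [[-7.0, 10.0], [-6.0, 16.0], [-25.0, 14.0], [-22.0, 6.0]]
side g [[401.0, 335.0], [393.0, 349.0], [398.0, 354.0], [411.0, 343.0]] [[16.0, 2.0], [-24.0, -10.0], [-27.0, -24.0], [13.0, -25.0]]
side red [[429.0, 273.0], [423.0, 278.0], [421.0, 298.0], [427.0, 295.0]] [[214.0, 72.0], [190.0, 72.0], [132.0, 36.0], [149.0, 33.0]]
side amber [[378.0, 353.0], [362.0, 366.0], [370.0, 372.0], [385.0, 359.0]] [[-52.0, 4.0], [-97.0, 6.0], [-97.0, -14.0], [-54.0, -14.0]]
wrist g [[326.0, 272.0], [334.0, 288.0], [335.0, 274.0]] [[-23.0, 9.0], [-5.0, 18.0], [-21.0, 19.0]]
wrist g [[306.0, 272.0], [296.0, 272.0], [296.0, 288.0], [300.0, 278.0], [306.0, 277.0]] [[-23.0, -12.0], [-23.0, -23.0], [-5.0, -23.0], [-16.0, -19.0], [-18.0, -12.0]]
wrist red [[311.0, 386.0], [311.0, 390.0], [321.0, 390.0], [320.0, 384.0]] [[120.0, -8.0], [126.0, -8.0], [126.0, 4.0], [118.0, 3.0]]
wrist amber [[306.0, 203.0], [305.0, 247.0], [327.0, 247.0], [327.0, 204.0]] [[-98.0, -12.0], [-51.0, -13.0], [-51.0, 10.0], [-97.0, 10.0]]
scene top [212. 222.] proj of shut handle tip [[213.73160289 219.85798215]] theta .07 tip [[213.40747558 221.56577784]]
side top [429. 273.] proj of shut handle tip [[424.9756005  273.12946995]] theta .07 tip [[427.22668679 271.45150834]]
32.7 [ 0.47237239 -0.25148731  0.26698291] [-0.96528291 -0.502608    0.71154068]
```

The handle sits at about 0.07 rad, the cartridge has not moved, and the arm is clear, so I hand in.

```bash
python3 -c "
from rig import r
print(r.hand_in())"
```

```text
the job is handed in; nothing more can be done
None
```

I handed the job in: the green-headed cartridge lies flat in the nest with its head at the clamp end and the clamp shut on it (handle reads about 0.07 rad), but the hand-in gave no verdict.

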